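# Load the tempering rack and zero the torque dial

## Task

Get the dough-mixer bench ready for the next run: slide every sample cassette lying on the bench into the tempering rack, each fully home in a bay of its own with its fin handle left outside, and shut the clear lid of the mixing bowl. When all that is done, turn the torque dial of the drive that carries the mixing bowl until its pointer stands on the zero mark; leave the dial behind the flat blanking cover as it is, and do not knock the other things about.

Things in the scene. Friction and masses are not known exactly. Their poses are not given: they have to be found in the camera images.
- cassette0: sample cassette (absent in some runs): flat steel box 100 long (x) x 44 wide (y) x 16 mm high, 0.1-0.2 kg, lying flat, nose corners rounded; upright black fin handle near its rear, centred 34 mm behind the origin, 28 long (x) x 10 thick (y), from z 16 to 62 mm. Origin: centre of the underside; +x to the nose that enters the rack first, z up.
- cassette1: sample cassette (absent in some runs): flat steel box 100 long (x) x 44 wide (y) x 16 mm high, 0.1-0.2 kg, lying flat, nose corners rounded; upright black fin handle near its rear, centred 34 mm behind the origin, 28 long (x) x 10 thick (y), from z 16 to 62 mm. Origin: centre of the underside; +x to the nose that enters the rack first, z up.
- cassette2: sample cassette (absent in some runs): flat steel box 100 long (x) x 44 wide (y) x 16 mm high, 0.1-0.2 kg, lying flat, nose corners rounded; upright black fin handle near its rear, centred 34 mm behind the origin, 28 long (x) x 10 thick (y), from z 16 to 62 mm. Origin: centre of the underside; +x to the nose that enters the rack first, z up.
- cassette3: sample cassette (absent in some runs): flat steel box 100 long (x) x 44 wide (y) x 16 mm high, 0.1-0.2 kg, lying flat, nose corners rounded; upright black fin handle near its rear, centred 34 mm behind the origin, 28 long (x) x 10 thick (y), from z 16 to 62 mm. Origin: centre of the underside; +x to the nose that enters the rack first, z up.
- rack: fixed aluminium rack 218 (y) x 73 (x) x 30 mm high, clear roof; four bays open to local -x, centres at local y 79.5, 26.5, -26.5, -79.5 mm, each 47 wide, 25 high, floored by the bench itself; mouths at x -35 mm, dividers 6 mm with rounded ends, back stop at x +30. A home cassette has its nose on the stop, origin at x -20 mm, fin outside. Origin: centre of underside; x points into the bays, z up.
- drive: fixed beige twin drive, box 130 (x) x 300 (y) x 90 mm high; two torque dials on top at local y +75 (left) and -75 mm (right). Dial: white scale 108 mm across, 94 mm above the bench, thick black zero mark at its far edge (local +x of its centre), ticks every 0.2 rad. Bowl and cover stand on a 6 mm plate in front (-x). Origin: centre of underside; +x away from the robot, z up.
- dial_left (a joint): left dial's knob, rad: 0 = pointer on the zero mark, grows counter-clockwise from above, -2.8 to 2.8, stays where left, 0.05 N m to turn. Black disc 66 mm across, top 107 mm above the bench; on it a grip bar 56 long x 14 wide along the pointer's line, from 107 to 135 mm above the bench; black pointer on one side only, with a white line on that half of the bar's top.
- dial_left_grip (a point): on the axis of the left dial's knob, in the grip bar, 124 mm above the bench; x along the pointer
- dial_left_tip (a point): tip of the left dial's pointer, 46 mm from the axis, 97 mm above the bench
- dial_right (a joint): right dial's knob, rad: 0 = pointer on the zero mark, grows counter-clockwise from above, -2.8 to 2.8, stays where left, 0.05 N m to turn. Black disc 66 mm across, top 107 mm above the bench; on it a grip bar 56 long x 14 wide along the pointer's line, from 107 to 135 mm above the bench; black pointer on one side only, with a white line on that half of the bar's top.
- dial_right_grip (a point): on the axis of the right dial's knob, in the grip bar, 124 mm above the bench; x along the pointer
- dial_right_tip (a point): tip of the right dial's pointer, 46 mm from the axis, 97 mm above the bench
- bowl: mixing bowl, fixed: steel block 82 (x) x 90 (y) mm, 76 mm high, with a hinged clear lid; stands in front of the dial of the drive that is in use, 115 mm from the dial's axis. Origin: centre of its underside; x as the drive's
- lid (a joint): clear lid of the bowl, rad: 0 = shut, at the start it stands open (about 1.7, leaning a little towards the dial; stop at 1.8). Hinge along the bowl's y at its local x +38, z 77 mm (dial side); plate 76 long x 80 wide x 6 mm, 0.12 kg, black ball knob 20 mm across on its upper face (top 110 mm above the bench when shut). Pushed well past upright towards the robot it falls shut slowly.
- lid_edge (a point): middle of the lid's free edge, 76 mm from the hinge
- cover: flat blanking cover, fixed: steel plate 82 x 90 mm, top 24 mm above the bench, with four bolts; stands in front of the other dial. Origin: centre of its underside
- flask: bystander: glass flask, cone 76 mm across, 100 mm high. Origin at its underside
- beaker: bystander: glass beaker 68 mm across, 85 mm high. Origin at its underside
- jar: bystander: amber jar 60 mm across, 90 mm high. Origin at its underside
- bottle: bystander: white bottle 60 mm across, 150 mm high. Origin at its underside
- wrench: bystander: wrench lying on the bench, 140 mm. Origin at its underside
- spatula: bystander: spatula lying on the bench, 170 mm. Origin at its underside
- handle: bystander: loose ball-knob handle lying on the bench, 100 mm long. Origin at its underside
Things that resemble listed ones, but are neither listed nor needed, are in the scene too. Leave any red look-alike of the rack alone.

How it is judged (in metres and radians):
On the way, in this order (a step that is already met when the one before it is completed fails the run):
1. every cassette is fully home in a bay of the rack and the lid of the bowl is shut (x of cassette0 in the frame of rack between -0.027 and -0.01 m and y of cassette0 in the frame of rack between -0.095 and 0.095 m and z of each of cassette0, cassette1, cassette2, cassette3 in the frame of rack below 0.008 m and angle between the x axis of each of cassette0, cassette1, cassette2, cassette3 and the x axis of rack, either way round below 0.15 rad and x of cassette1 in the frame of rack between -0.027 and -0.01 m and y of cassette1 in the frame of rack between -0.095 and 0.095 m and x of cassette2 in the frame of rack between -0.027 and -0.01 m and y of cassette2 in the frame of rack between -0.095 and 0.095 m and x of cassette3 in the frame of rack between -0.027 and -0.01 m and y of cassette3 in the frame of rack between -0.095 and 0.095 m and value of joint lid below 0.06 rad), for 0.2 s.
2. the dial of the drive that carries the bowl reads zero (((horizontal distance between bowl and dial_left_grip below 0.135 m and value of joint dial_left between -0.09 and 0.09 rad) or (horizontal distance between bowl and dial_right_grip below 0.135 m and value of joint dial_right between -0.09 and 0.09 rad))), for 0.2 s.
At the end, for the whole second after the job is handed in: Every cassette lies flat in a bay, within 7 mm of the back stop; the lid is shut (within 0.06 rad); the dial of the drive with the bowl is within 0.09 rad of zero; the tip of the other pointer is within 10 mm of its start; all at rest (all of step 1 and ((horizontal distance between bowl and dial_left_grip below 0.135 m and value of joint dial_left between -0.09 and 0.09 rad and distance of dial_right_tip from where it was at the start of the episode below 0.01 m) or (horizontal distance between bowl and dial_right_grip below 0.135 m and value of joint dial_right between -0.09 and 0.09 rad and distance of dial_left_tip from where it was at the start of the episode below 0.01 m)) and linear speed of each of cassette0, cassette1, cassette2, cassette3 below 0.02 m/s); the robot touches nothing.
It fails at once if the dial behind the blanking cover is turned (pointer tip moved over 15 mm) ((horizontal distance between bowl and dial_left_grip below 0.135 m and distance of dial_right_tip from where it was at the start of the episode above 0.015 m) or (horizontal distance between bowl and dial_right_grip below 0.135 m and distance of dial_left_tip from where it was at the start of the episode above 0.015 m)).
It fails at once if the flask, beaker, jar or bottle is knocked over (angle between any of flask, beaker, jar, bottle's own z axis and vertical above 0.6 rad).
It fails at once if a bystander is shoved more than 60 mm (distance of any of flask, beaker, jar, bottle, wrench, spatula, handle from where it was at the start of the episode above 0.06 m).
Of cassette0, cassette1, cassette2, cassette3 only 3 to 4 are there at a start; the rules pass over those that are not, and their reading is None.
At some moment in a run one of cassette0, cassette1, cassette2, cassette3 may be knocked a few centimetres aside while the robot is not near it.
Once in a run the grip may slacken for a moment while it holds something.
It also fails if it takes over 210 s, if anything falls off the work surface, if the arm or the gripper's body presses on something with over 40 N, if the wrist force passes 120 N, or if a joint passes its speed limit or range.

## Robot

A 6-joint arm with a two-finger parallel gripper is mounted at the origin on the work surface. World frame = base frame: x ahead of the robot, y to its left, z up, the work surface at z = 0. Lengths are in m, angles in degrees, forces in N, time in s.
With the tool pointing down it reaches from about 0.35 to 0.875 m from the base axis. Payload 4.2 kg.
Tool frame: the origin (TCP) lies on the centre line of the jaws, within the pads' length; the fingertips stand r.tip_extent ahead of it and the grasp point (between the pads) lies 11 mm behind it (r.tip_extent is the distance from the TCP to the fingertips, in m); z points along the fingers, y is the line along which they close (so a half turn about z gives the same grasp; the last joint's range is limited). The gripper opens to 87 mm and grips with 3 to 60 N. Pads are 19 mm wide; open, the fingers measure 117 mm over their backs; the gripper's body (75 mm by 190 mm) begins 51 mm behind the grasp point.
Start: joints at [79.733, 22.042, 0.453, 0, -68.411, -14.817], TCP at [0.265, 0.566, 0.231] pointing down, gripper open.
Joint ranges: [-179.83, 179.83], [-69.29, 118.12], [-61.27, 80.66], [-181.25, 117.63], [-171.15, -9.14], [-177.46, 177.46]. Speed limits (degrees/s): [159.86, 159.86, 180, 180, 180, 180].

## Interface

Orientations are given as a 3x3 rotation matrix whose columns are the frame's x, y, z axes.
In Python, from station import r gives the robot as it stands.
- The arm moves only by the shell command python3 -m jog 'ROWS'. ROWS is text: rows parted by semicolons, each of 5 numbers parted by spaces: the opening, from 0 (shut) to 1 (fully open), then the shift along the world's x, y, z in mm, then the turn about the world's z in degrees. In form: hand dx dy dz roll; .... A call has 1 to 5 rows; each row shifts and turns the commanded pose from where the row before left it; what a row does not reach is not made up. A row lasts 1/8 s, in which the tool goes at most 62.5 mm and 10.7 degrees, less where a joint would pass 70% of its speed; a pose out of reach is approached as far as the arm can. A call is refused whole if a number of a shift passes 62.5 or a number of a turn 10.7, either way. A call with a gripper value outside its range is refused whole. The fingers move at their own pace and stop on an object; the grip force is fixed at half the most. Time passes only in rows, so rows that do not move let the fingers close. It gives the time, the measured TCP pose, the force, the opening and the grip force at its end, in the units of the state.
- r.sense(): the state, without advancing time (a new reading comes with each control period).
- r.capture(name): name is "scene" or "top"; returns a dict with "pixels" (384x512x3 uint8, red, green, blue), "fovy" (degrees; the focal length in pixels is half the picture's height over the tangent of half this angle, whatever the lens; pixels are square), "cx", "cy" (the principal point, pixels), "origin" and "orientation" of the camera in the world. Camera axes: x right, y down, z forward; pixel columns grow to the right and rows downward; lengths in m; the calibration is good to about 2 mm. A picture is of the moment at which its call begins. There is no depth.
- r.finish_job(): hands the job in; it is judged then, once.
The state is a dict: "time_s": time; "joints": joint angles; "joint_velocities": joint speeds; "effort": joint torques, N m; "tcp_pos": TCP position; "ee_rot": TCP orientation; "wrist_force": force on the tool from outside, world axes, zero at the start; "moment": the same for the moment, N m; "gripper_width": opening from 0.0 (shut) to 1.0 (fully open); "gripper_force": force on a finger pad.
Only numpy, scipy, OpenCV 4.12 (cv2) and the standard library are available. Lean on these libraries where they do the work, as an engineer would, in place of code of your own. Each camera call takes 0.05 s, during which the arm holds its last target. There are 200 camera calls.

## Working session

There is one attempt and no reset: what is moved stays moved. The work goes in short steps, Python scripts to look and compute and a shell command to move; the robot and the scene stay as the last step left them, time stands still between calls to the robot, and variables do not carry over. Pictures are saved under pics/ and viewed, at most 15 in all, crops included, and the job is handed in when it is done.

```bash
ls; mkdir -p pics; cat > h.py <<'E'
import numpy as np, cv2
from station import r
def cap(n):
    return r.capture(n)
def save(c,name,crop=None,scale=1):
    im=c["pixels"][:,:,::-1]
    if crop: x0,y0,x1,y1=crop; im=im[y0:y1,x0:x1]
    im=cv2.resize(im,None,fx=scale,fy=scale,interpolation=cv2.INTER_CUBIC)
    cv2.imwrite("pics/"+name,im)
def ray(c,u,v):
    f=c["pixels"].shape[0]/2/np.tan(np.radians(c["fovy"])/2)
    d=np.array([(u-c["cx"])/f,(v-c["cy"])/f,1.0])
    return np.array(c["origin"]),np.array(c["orientation"])@d
def onz(c,u,v,z):
    o,d=ray(c,u,v); return o+d*(z-o[2])/d[2]
def proj(c,p):
    f=c["pixels"].shape[0]/2/np.tan(np.radians(c["fovy"])/2)
    q=np.array(c["orientation"]).T@(np.array(p)-np.array(c["origin"]))
    return q[0]/q[2]*f+c["cx"],q[1]/q[2]*f+c["cy"]
E
python3 - <<'E'
from h import *
for n in("scene","top"):
    c=cap(n); save(c,n+"0.png",scale=1.5); print(n,c["fovy"],c["cx"],c["cy"],np.round(c["origin"],3),np.round(c["orientation"],3).tolist(),[k for k in c])
    np.save("pics/"+n+"0.npy",c["pixels"])
s=r.sense();print(s,r.tip_extent)
E
```

```text
pics
scene 48.08178427524829 253.21336573848723 189.66286067804683 [1.071 0.748 0.823] [[-0.798, 0.362, -0.482], [0.603, 0.491, -0.629], [0.009, -0.792, -0.61]] ['pixels', 'fovy', 'cx', 'cy', 'origin', 'orientation']
top 54.74062189385543 260.59748474900516 191.27064441695777 [0.429 0.01  1.225] [[0.018, -0.996, 0.084], [-1.0, -0.018, 0.002], [0.0, -0.084, -0.996]] ['pixels', 'fovy', 'cx', 'cy', 'origin', 'orientation']
{'time_s': 0.1, 'joints': array([ 7.97322157e+01,  2.20866516e+01,  3.87493372e-01, -2.42680418e-02,
       -6.84103413e+01, -1.48154336e+01]), 'joint_velocities': array([ 0.02749506, -0.05233241,  0.20117504,  0.11690388,  0.00917252,
       -0.13862307]), 'effort': array([-6.76267500e-04, -3.91687131e+01,  1.87937701e+01,  4.23200324e+00,
        1.34558979e-02, -7.49450055e-05]), 'tcp_pos': array([0.26473805, 0.56559055, 0.22956778]), 'ee_rot': array([[ 9.05626808e-01, -4.24074939e-01, -7.28185358e-04],
       [-4.24075550e-01, -9.05625005e-01, -1.81028861e-03],
       [ 1.08235165e-04,  1.94825151e-03, -9.99998096e-01]]), 'wrist_force': array([-0.89972706,  0.34275128,  0.72780686]), 'moment': array([-0.0331859 , -0.02849221, -0.03595231]), 'gripper_force': 0.0, 'gripper_width': 1.0012996898904138} 0.008
```

View pics/top0.png

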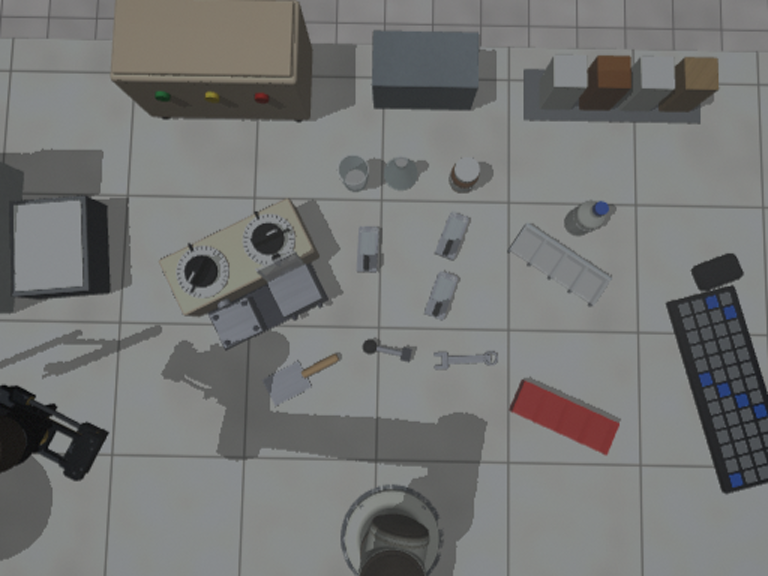

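View pics/scene0.png

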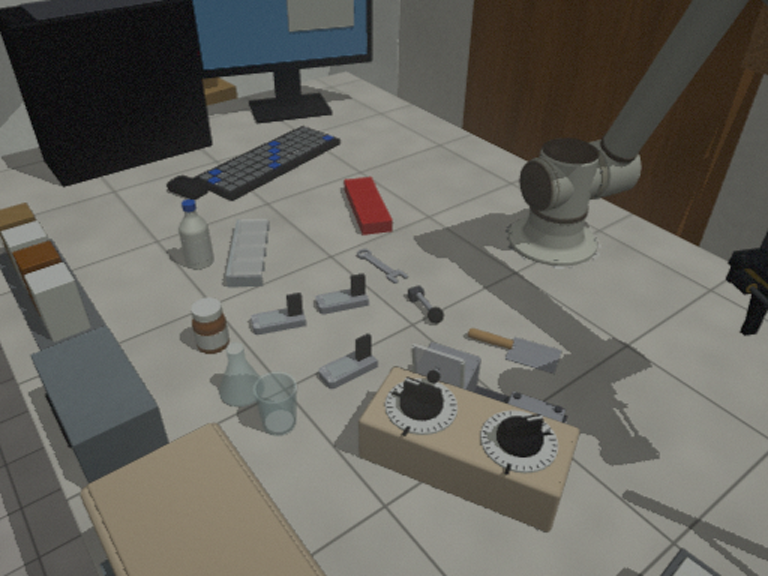

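Top view: cassettes (noses away from robot, fins near) at (368,250), (452,235), (440,295). The rack is at (560,263), with a red look-alike at (565,415). The bowl is at (290,285), in front of the right-hand dial (268,238); the cover is at (235,320), in front of the left dial. The wrench, loose handle and spatula at y≈360 are distractors. Next, a close crop.

```bash
python3 - <<'E'
import cv2,numpy as np
a=np.load("pics/top0.npy")[:,:,::-1]
c=a[125:235,225:415]; cv2.imwrite("pics/c1.png",cv2.resize(c,None,fx=4.2,fy=4.2,interpolation=cv2.INTER_CUBIC))
c=a[125:240,100:225]; cv2.imwrite("pics/c2.png",cv2.resize(c,None,fx=5,fy=5,interpolation=cv2.INTER_CUBIC))
E
```

```text
(no output)
```

View pics/c1.png

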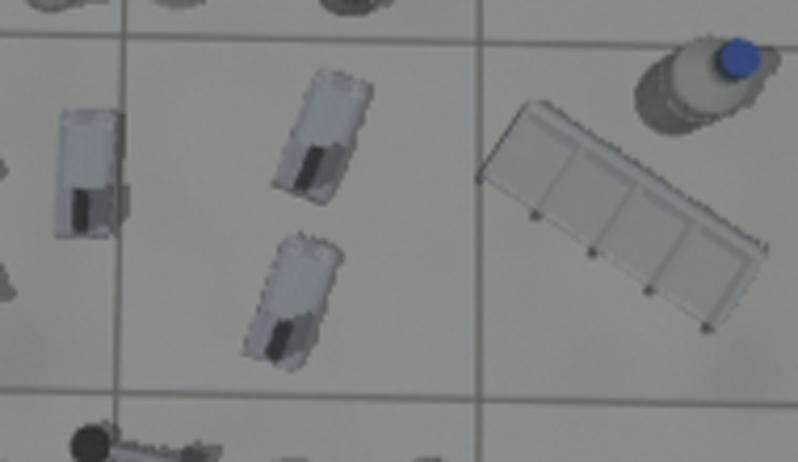

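View pics/c2.png

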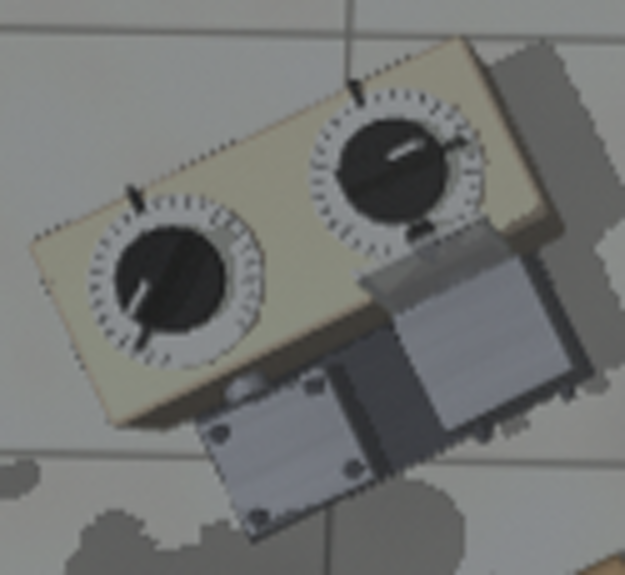

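Crops show the three steel cassettes, each with a black fin at its robot-side end. The open rack's mouths (dots at c1 (479..707,180..328)) face the robot/left. The right dial's pointer is to the right, and the open lid's knob is at c2 (420,230). Next I turn these pixels into positions.

```bash
cat > m.py <<'E'
from h import *
c=cap("top"); s=cap("scene")
def P(x,y,z,ox=225,oy=125,k=4.2): return onz(c,(x+.5)/k-.5+ox,(y+.5)/k-.5+oy,z)
deg=lambda d:np.degrees(np.arctan2(d[1],d[0]))
L,T,R,B=[P(*p,.03) for p in((479,180),(538,100),(767,247),(707,330))]
print("rack sides",[round(np.linalg.norm(a-b)*1e3) for a,b in((L,T),(T,R),(R,B),(B,L))],"ctr",np.round((L+T+R+B)/4,4),"ang",deg(T-L),deg(R-B),deg(L-B)-90,deg(T-R)-90)
dots=[P(*p,.03) for p in((479,180),(535,215),(592,252),(649,290),(707,328))]; print(np.round(dots,4)[:,:2].tolist())
for n,q in dict(A=((62,110),(121,110),(115,238),(55,238)),B=((320,68),(374,88),(325,204),(274,185)),C=((290,235),(344,257),(294,371),(243,352))).items():
    q=[P(*p,z) for p,z in zip(q,(.016,.016,0,0))]; f=(q[0]+q[1])/2; b=(q[2]+q[3])/2; a=deg(f-b); ctr=(f+b)/2
    u=(f-b)/np.linalg.norm((f-b)[:2])
    # fin by dark mask
    fc=ctr-.034*u; fc[2]=.045
    print(n,"L",np.linalg.norm((f-b)[:2]),"W",np.linalg.norm(q[0]-q[1]),"ctr",np.round(ctr[:2],4),"ang",round(a,1),"fin",np.round(fc,4))
    for cam,nm in((c,"top"),(s,"scene")):
        g=cv2.cvtColor(cam["pixels"],cv2.COLOR_RGB2GRAY); u0,v0=proj(cam,fc); R_=14
        x0,y0=int(u0)-R_,int(v0)-R_; m=(g[y0:y0+2*R_,x0:x0+2*R_]<60).astype(np.uint8)
        k,lab,st,ce=cv2.connectedComponentsWithStats(m)
        if k>1:
            i=1+np.argmax(st[1:,4]); pts=np.argwhere(lab==i)[:,::-1].astype(np.float32); print("  ",nm,"pred",np.round((u0,v0),1),"mask",np.round(ce[i]+[x0,y0],1),st[i,4],cv2.minAreaRect(pts))
D=lambda x,y,z:P(x,y,z,100,125,5)
for n,ce,ti,ze in(("right",(393,170),(465,143),(355,92)),("left",(172,279),(140,345),(135,198))):
    C=D(*ce,.107);t=D(*ti,.097);z=D(*ze,.094); print(n,np.round(C,4),"tip r",np.linalg.norm((t-C)[:2]),"ang",deg(t-C),"zero",deg(z-C))
a=[D(*p,.09) for p in((462,38),(30,243),(110,425),(548,205))];print("drive",[round(np.linalg.norm(a[i]-a[i-1])*1e3) for i in range(4)],deg(a[0]-a[1])+90,deg(a[0]-a[3]),deg(a[1]-a[2]),np.round(sum(a)/4,4))
print("knob",D(420,230,.115),"bowl", D(490,340,.076))
E
python3 m.py
```

```text
rack sides [78, 209, 80, 208] ctr [ 0.588  -0.3516  0.03  ] ang -35.79406597509845 -35.932422890604315 -32.86671893911109 -32.382496027754236
[[0.6124, -0.2408], [0.5859, -0.2841], [0.558, -0.328], [0.5293, -0.3716], [0.5008, -0.4159]]
A L 0.09961468841007559 W 0.046400559731655674 ctr [0.6149 0.0628] ang -2.1 fin [0.5809 0.064  0.045 ]
   top pred [244.6 174.8] mask [244.  174.7] 29 ((14.0, 14.5), (9.0, 2.0), 90.0)
   scene pred [242.4 228.6] mask [241.6 231.5] 142 ((13.5, 17.5), (17.0, 9.0), 90.0)
B L 0.09744497125574762 W 0.045289641870207877 ctr [ 0.6484 -0.1222] ang -21.1 fin [ 0.6166 -0.11    0.045 ]
   top pred [298.9 164.8] mask [298.3 164.3] 27 ((14.241378784179688, 14.396551132202148), (2.5997347831726074, 9.47046184539795), 21.801406860351562)
   scene pred [196.6 200.3] mask [195.8 203. ] 121 ((13.815573692321777, 16.971311569213867), (13.670897483825684, 8.872502326965332), 84.80557250976562)
C L 0.0969975526354502 W 0.045409147856760396 ctr [ 0.5152 -0.0995] ang -21.5 fin [ 0.4836 -0.087   0.045 ]
   top pred [291.3 206. ] mask [291.  205.5] 26 ((14.0, 13.5), (2.8460497856140137, 7.905693531036377), 18.43494987487793)
   scene pred [239.  187.5] mask [238.  189.7] 118 ((13.0, 16.5), (13.0, 8.0), 90.0)
right [0.6192 0.2645 0.107 ] tip r 0.045728072977442365 ang -65.02725233962552 zero 29.19767925879426
left [0.5499 0.3962 0.107 ] tip r 0.04501294906977296 ang 152.06514723460427 zero 30.071300387782863
drive [118, 294, 124, 299] 26.966265487394956 28.583097919218055 26.269782109304277 [0.5854 0.3317 0.09  ]
knob [0.58148775 0.24508443 0.115     ] bowl [0.51868562 0.20737837 0.076     ]
```

```bash
python3 - <<'E'
import cv2,numpy as np
a=np.load("pics/top0.npy")[145:208,335:411,::-1]; b=np.load("pics/scene0.npy")[140:195,145:185,::-1]
A=cv2.resize(a,None,fx=8,fy=8,interpolation=cv2.INTER_CUBIC); A=cv2.convertScaleAbs(A,alpha=1.5,beta=-20); cv2.imwrite("pics/r1.png",A)
B=cv2.resize(b,None,fx=10,fy=10,interpolation=cv2.INTER_CUBIC); B=cv2.convertScaleAbs(B,alpha=1.5,beta=-20); cv2.imwrite("pics/r2.png",B)
E
```

```text
(no output)
```

View pics/r1.png

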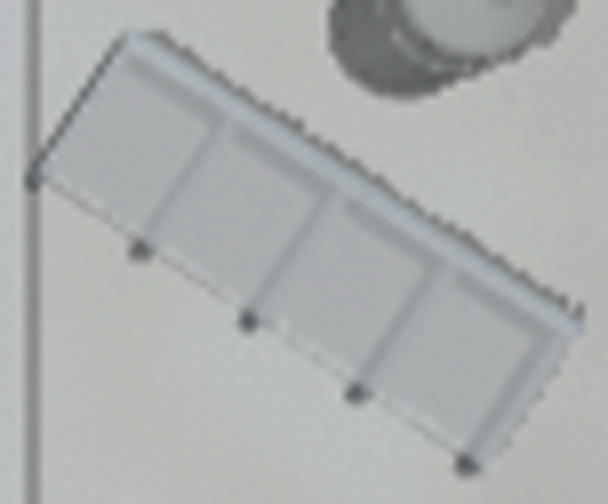

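View pics/r2.png

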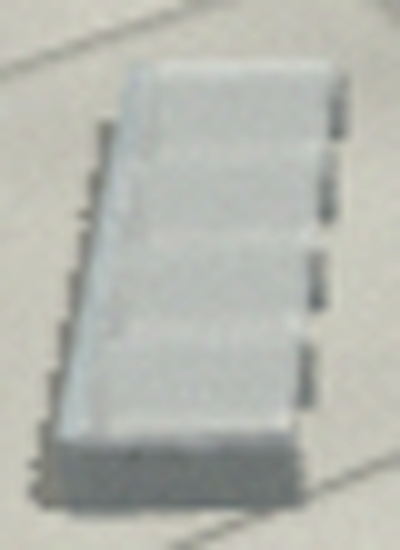

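Rack crop: the dark divider ends are at r1 (34,180), (140,249), (248,320), (356,393), (466,465), evenly spaced as they should be. Bays open lower-left; roof and back rail are upper right.

```bash
cat > rk.py <<'E'
from h import *
c=cap("top")
d=[(34,180),(140,249),(248,320),(356,393),(466,465)]
for z in(0,.013,.03):
    p=np.array([onz(c,(x+.5)/8-.5+335,(y+.5)/8-.5+145,z)[:2] for x,y in d])
    k=np.arange(5)-2; v=(k[:,None]*p).sum(0)/10; print(z,"spacing",np.linalg.norm(v),"mid",p.mean(0),"yaw",np.degrees(np.arctan2(-v[1],-v[0]))-90,"res",np.round((p-p.mean(0)-k[:,None]*v)*1e3,1).tolist())
E
python3 rk.py
```

```text
0 spacing 0.053231826298196505 mid [ 0.56092387 -0.33654646] yaw -33.00114973494624 res [[-0.5, -0.3], [0.4, 0.2], [0.5, 0.1], [-0.1, 0.2], [-0.2, -0.3]]
0.013 spacing 0.05266708473325023 mid [ 0.55952312 -0.3328712 ] yaw -33.001149734946225 res [[-0.5, -0.3], [0.4, 0.2], [0.5, 0.1], [-0.1, 0.2], [-0.2, -0.3]]
0.03 spacing 0.05192857653293587 mid [ 0.55769136 -0.32806509] yaw -33.00114973494626 res [[-0.4, -0.3], [0.3, 0.2], [0.4, 0.1], [-0.1, 0.2], [-0.2, -0.3]]
```

```bash
python3 -m jog '0.7 20 -59 0 3.6; 0.7 20 -60 0 0; 0.7 20 -60 0 0; 0.7 20 -60 0 0; 0.7 20 -60 0 0' | tail -3; python3 -m jog '0.7 20 -60 0 0; 0.7 20 -60 0 0; 0.7 20 -60 0 0; 0.7 20 -60 0 0; 0.7 20 -60 0 0' | tail -3; python3 -m jog '0.7 19 -54 0 0;0.7 0 0 -50 0; 0.7 0 0 -50 0; 0.7 0 0 0 0'; python3 - <<'E'
from h import *
s=cap("scene"); m=np.array([.5598,-.3337]); y=np.array([.5446,.8387])
for k in range(5):
    p=m+y*.053*(2-k); print(k,[np.round((np.array(proj(s,[*p,z]))-[145,140])*10) .tolist() for z in(0,.03)])
print(r.sense()["tcp_pos"],r.sense()["ee_rot"][:,0])
E
```

```text
wrist_force: [1.0, 0.4, -0.1]
gripper_width: 0.705
gripper_force: 0.0
wrist_force: [-0.0, 1.5, 0.2]
gripper_width: 0.696
gripper_force: 0.0
time_s: 2.0
tcp_pos: [0.4789, -0.0812, 0.1275]
ee_rot: [[0.93, -0.367, -0.009], [-0.367, -0.93, -0.001], [-0.008, 0.004, -1.0]]
wrist_force: [0.1, -0.3, 1.8]
gripper_width: 0.702
gripper_force: 0.0
0 [[299.0, 498.0], [289.0, 420.0]]
1 [[311.0, 397.0], [302.0, 321.0]]
2 [[322.0, 303.0], [313.0, 228.0]]
3 [[333.0, 214.0], [324.0, 140.0]]
4 [[343.0, 130.0], [335.0, 57.0]]
[ 0.48141874 -0.08089399  0.13019401] [ 0.93066809 -0.36585832 -0.00214319]
```

```bash
python3 -m jog '0.7 2 -6 -50 0;0.7 0 0 -45 0; 0.7 0 0 0 0;0 0 0 0 0;0 0 0 0 0'; python3 -m jog '0 0 0 0 0;0 0 0 0 0'; python3 - <<'E'
from h import *
save(cap("top"),"g1.png",crop=(225,125,415,235),scale=4.2)
E
```

```text
time_s: 2.68
tcp_pos: [0.4859, -0.0862, 0.0381]
ee_rot: [[0.931, -0.366, 0.006], [-0.366, -0.931, 0.001], [0.005, -0.002, -1.0]]
wrist_force: [-0.0, -0.6, 1.1]
gripper_width: 0.552
gripper_force: 0.0
time_s: 2.92
tcp_pos: [0.4842, -0.0865, 0.0363]
ee_rot: [[0.931, -0.366, 0.002], [-0.366, -0.931, 0.0], [0.001, -0.001, -1.0]]
wrist_force: [-1.0, 0.2, -0.6]
gripper_width: 0.328
gripper_force: 0.0
```

View pics/g1.png

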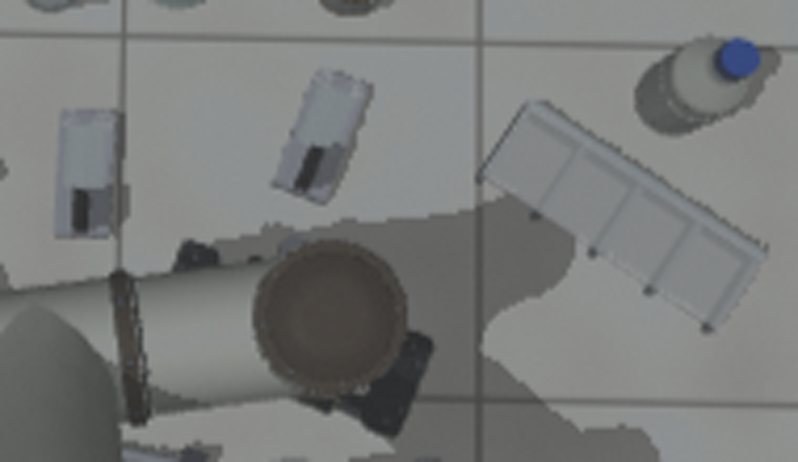

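The arm hides the cassette from above; the rack is untouched and the other two cassettes haven't moved. I close the grip, lift slightly and carry to bay 3 (local y -26.5).

```bash
python3 -m jog '0 0 0 0 0;0 0 0 0 0;0 0 0 0 0;0 0 0 12 0;0 0 0 0 0'; python3 -m jog '0 -5 -45 0 0;0 -5 -45 0 -4;0 -4 -45 0 -4;0 -4 -40 0 -3.5;0 -4 -37 0 0';python3 -m jog '0 0 0 0 0;0 0 0 0 0'; python3 - <<'E'
from h import *
print(r.sense())
save(cap("scene"),"g2.png",crop=(120,120,280,240),scale=5)
E
```

```text
time_s: 3.6
tcp_pos: [0.4845, -0.0865, 0.0485]
ee_rot: [[0.931, -0.366, 0.002], [-0.366, -0.931, 0.0], [0.002, -0.001, -1.0]]
wrist_force: [0.3, 0.1, -1.1]
gripper_width: 0.112
gripper_force: 29.9
time_s: 4.22
tcp_pos: [0.4613, -0.3, 0.0474]
ee_rot: [[0.838, -0.545, -0.0], [-0.545, -0.838, 0.0], [-0.0, 0.0, -1.0]]
wrist_force: [0.7, -0.4, -0.7]
gripper_width: 0.112
gripper_force: 29.9
time_s: 4.47
tcp_pos: [0.4613, -0.2983, 0.0473]
ee_rot: [[0.839, -0.545, -0.001], [-0.545, -0.839, 0.0], [-0.001, -0.0, -1.0]]
wrist_force: [0.1, 0.5, -1.4]
gripper_width: 0.113
gripper_force: 29.9
{'time_s': 4.475, 'joints': array([-1.59864457e+01,  2.64646048e+01, -2.29878860e+01, -2.29876876e-02,
       -4.05955821e+01,  7.29871302e+01]), 'joint_velocities': array([ 1.16029766, -0.36082117, -0.3552711 ,  0.02341356, -0.01087056,
        0.00503523]), 'effort': array([-5.74335605e-01, -3.79212642e+01,  1.37802145e+01,  3.08516465e+00,
        1.44498409e-01, -7.45211901e-05]), 'tcp_pos': array([ 0.46133119, -0.298314  ,  0.04728849]), 'ee_rot': array([[ 8.38510733e-01, -5.44884585e-01, -7.34641616e-04],
       [-5.44884372e-01, -8.38511055e-01,  4.82043922e-04],
       [-8.78663419e-04, -3.90426691e-06, -9.99999614e-01]]), 'wrist_force': array([ 0.09838014,  0.54614995, -1.42594475]), 'moment': array([0.05039185, 0.09982176, 0.01379269]), 'gripper_force': 29.934228658676147, 'gripper_width': 0.11299369423271763}
```

View pics/g2.png

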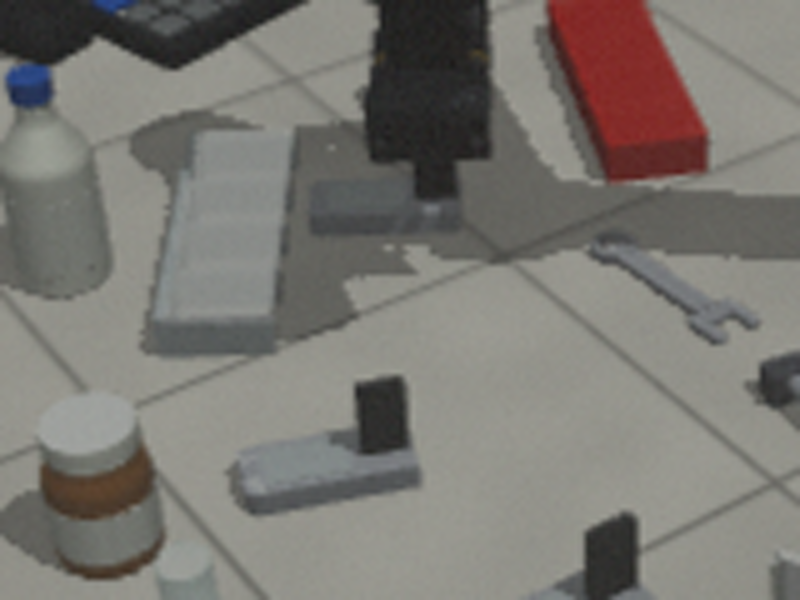

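Crop: cassette held level, nose at (310,205), just outside the bay; wrench and red look-alike are clear. Lower and slide in.

```bash
python3 -m jog '0 1 -2.5 -5 0;0 0 0 -5 0;0 0 0 0 0;0 8.4 -5.4 0 0;0 8.4 -5.4 0 0'; python3 -m jog '0 8.4 -5.4 0 0;0 4.2 -2.7 0 0;0 0 0 0 0'
```

```text
time_s: 5.15
tcp_pos: [0.4806, -0.3124, 0.0378]
ee_rot: [[0.839, -0.544, 0.001], [-0.544, -0.839, -0.0], [0.001, 0.0, -1.0]]
wrist_force: [-2.0, 0.3, -0.5]
gripper_width: 0.115
gripper_force: 30.0
time_s: 5.52
tcp_pos: [0.4928, -0.3205, 0.0375]
ee_rot: [[0.839, -0.545, 0.001], [-0.545, -0.839, -0.0], [0.001, -0.0, -1.0]]
wrist_force: [-0.8, -1.6, -1.9]
gripper_width: 0.11
gripper_force: 30.0
```

```bash
python3 -m jog '0 8.4 -5.4 0 0;0 8.4 -5.4 0 0;0 8.4 -5.4 0 0;0 4.2 -2.7 0 0;0 0 0 0 0'; python3 -m jog '0 4.2 -2.7 0 0;0 3.4 -2.2 0 0;0 0 0 0 0';python3 -m jog '0 2.5 -1.6 0 0;0 0 0 0 0'
```

```text
time_s: 6.15
tcp_pos: [0.5223, -0.3394, 0.0374]
ee_rot: [[0.839, -0.545, 0.001], [-0.545, -0.839, -0.001], [0.001, 0.0, -1.0]]
wrist_force: [-0.1, -3.5, -3.0]
gripper_width: 0.115
gripper_force: 30.0
time_s: 6.52
tcp_pos: [0.5275, -0.3429, 0.0371]
ee_rot: [[0.839, -0.545, -0.004], [-0.545, -0.839, 0.002], [-0.005, 0.0, -1.0]]
wrist_force: [-5.1, 1.8, -0.1]
gripper_width: 0.114
gripper_force: 30.0
time_s: 6.78
tcp_pos: [0.5276, -0.343, 0.0368]
ee_rot: [[0.838, -0.545, -0.009], [-0.545, -0.838, 0.005], [-0.011, 0.001, -1.0]]
wrist_force: [-9.1, 6.1, 4.2]
gripper_width: 0.112
gripper_force: 30.0
```

```bash
python3 -m jog '0 -2 1.3 0 0;0.4 0 0 0 0;0.4 0 0 0 0;0.4 0 0 0 0;0.4 0 0 50 0'; python3 -m jog '0.5 0 0 50 0;0.7 20 56 0 6; 0.7 22 59 0 6;0.7 22 59 0 0;0.7 23 58 0 0';python3 -m jog '0.7 0 0 0 0;0.7 0 0 0 0'; python3 - <<'E'
from h import *
save(cap("scene"),"g3.png",crop=(120,120,280,240),scale=5)
E
```

```text
time_s: 7.4
tcp_pos: [0.5275, -0.343, 0.0841]
ee_rot: [[0.839, -0.545, -0.008], [-0.545, -0.839, 0.004], [-0.009, 0.001, -1.0]]
wrist_force: [0.6, 0.1, 0.3]
gripper_width: 0.386
gripper_force: 0.0
time_s: 8.02
tcp_pos: [0.6175, -0.111, 0.1382]
ee_rot: [[0.934, -0.358, 0.002], [-0.358, -0.934, 0.0], [0.002, -0.001, -1.0]]
wrist_force: [1.0, 0.0, 0.5]
gripper_width: 0.695
gripper_force: 0.0
time_s: 8.28
tcp_pos: [0.6166, -0.1126, 0.1376]
ee_rot: [[0.934, -0.357, 0.0], [-0.357, -0.934, -0.0], [0.0, -0.0, -1.0]]
wrist_force: [0.6, -0.7, -0.8]
gripper_width: 0.701
gripper_force: 0.0
```

View pics/g3.png

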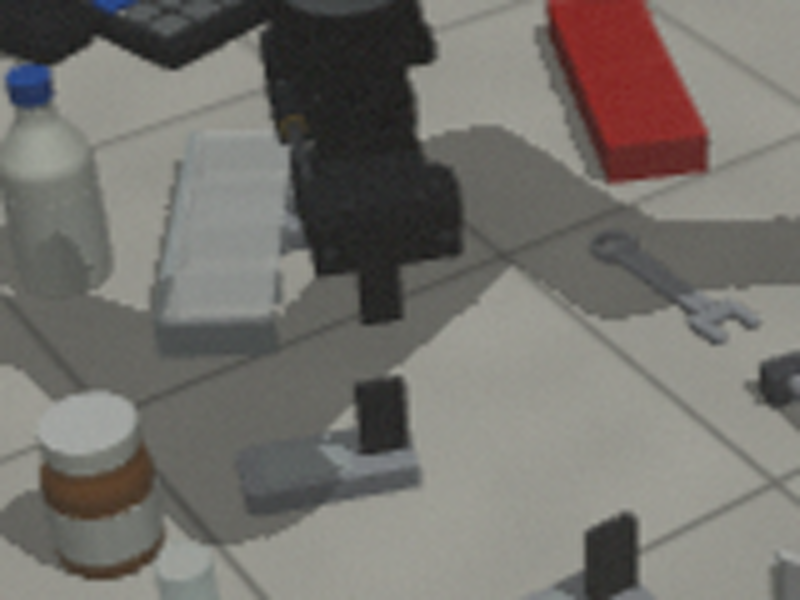

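Crop: first cassette home with its rear at (295,230) outside; second cassette undisturbed under the hand. Grasp it next.

```bash
python3 -m jog '0.7 0 2 -50 0;0.7 0 0 -50 0; 0 0 0 0 0;0 0 0 0 0;0 0 0 0 0'; python3 -m jog '0 0 0 0 0;0 0 0 0 0;0 0 0 0 0;0 0 0 12 0;0 0 0 0 0'; python3 -m jog '0 -50 -20 0 0;0 -50 -20 0 -6;0 -27 -30 0 -6;0 0 -40 0 0;0 0 -34 0 0';python3 -m jog '0 0 0 0 0;0 0 0 0 0'
```

```text
time_s: 8.95
tcp_pos: [0.6182, -0.1114, 0.0403]
ee_rot: [[0.934, -0.358, 0.005], [-0.358, -0.934, -0.0], [0.005, -0.002, -1.0]]
wrist_force: [0.8, -0.2, 0.7]
gripper_width: 0.444
gripper_force: 0.0
time_s: 9.57
tcp_pos: [0.6171, -0.111, 0.0507]
ee_rot: [[0.934, -0.358, 0.002], [-0.358, -0.934, -0.0], [0.002, -0.001, -1.0]]
wrist_force: [0.7, -0.4, -0.9]
gripper_width: 0.111
gripper_force: 29.9
time_s: 10.2
tcp_pos: [0.4891, -0.2562, 0.0499]
ee_rot: [[0.839, -0.544, 0.0], [-0.544, -0.839, -0.0], [0.0, -0.0, -1.0]]
wrist_force: [1.1, -0.7, -2.2]
gripper_width: 0.109
gripper_force: 29.9
time_s: 10.45
tcp_pos: [0.4889, -0.2547, 0.0493]
ee_rot: [[0.839, -0.545, -0.001], [-0.545, -0.839, 0.0], [-0.001, 0.0, -1.0]]
wrist_force: [-0.2, 0.6, -0.7]
gripper_width: 0.112
gripper_force: 29.9
```

```bash
python3 -m jog '0 0.5 0 -6 0;0 0 0 -5 0;0 0 0 0 0;0 8.4 -5.4 0 0;0 8.4 -5.4 0 0'; python3 -m jog '0 8.4 -5.4 0 0;0 4.2 -2.7 0 0;0 0 0 0 0'
```

```text
time_s: 11.08
tcp_pos: [0.5077, -0.2662, 0.0387]
ee_rot: [[0.839, -0.544, 0.001], [-0.544, -0.839, -0.0], [0.001, -0.0, -1.0]]
wrist_force: [0.4, 0.2, -2.4]
gripper_width: 0.112
gripper_force: 30.0
time_s: 11.45
tcp_pos: [0.5198, -0.2743, 0.0384]
ee_rot: [[0.839, -0.545, 0.001], [-0.545, -0.839, -0.0], [0.001, -0.0, -1.0]]
wrist_force: [-0.2, -2.0, -1.3]
gripper_width: 0.114
gripper_force: 30.0
```

```bash
python3 -m jog '0 8.4 -5.4 0 0;0 8.4 -5.4 0 0;0 8.4 -5.4 0 0;0 4.2 -2.7 0 0;0 0 0 0 0'; python3 -m jog '0 4.2 -2.7 0 0;0 3.4 -2.2 0 0;0 0 0 0 0';python3 -m jog '0 2.5 -1.6 0 0;0 0 0 0 0'
```

```text
time_s: 12.08
tcp_pos: [0.5491, -0.2933, 0.0382]
ee_rot: [[0.839, -0.545, 0.0], [-0.545, -0.839, -0.0], [0.001, 0.0, -1.0]]
wrist_force: [-1.1, -2.3, -2.6]
gripper_width: 0.116
gripper_force: 30.0
time_s: 12.45
tcp_pos: [0.556, -0.2979, 0.0384]
ee_rot: [[0.839, -0.545, -0.001], [-0.545, -0.839, -0.0], [-0.001, 0.0, -1.0]]
wrist_force: [-3.3, -3.1, -2.6]
gripper_width: 0.114
gripper_force: 30.0
time_s: 12.7
tcp_pos: [0.5573, -0.2988, 0.0383]
ee_rot: [[0.839, -0.545, -0.003], [-0.545, -0.839, 0.001], [-0.004, 0.001, -1.0]]
wrist_force: [-6.6, -0.2, 0.5]
gripper_width: 0.117
gripper_force: 30.0
```

```bash
python3 -m jog '0 1.5 -1 -1 0;0 0 0 0 0'; python3 -m jog '0 -2 1.3 0 0;0.4 0 0 0 0;0.4 0 0 0 0;0.4 0 0 0 0;0.4 0 0 50 0'; python3 -m jog '0.5 0 0 50 0;0.7 3 60 0 10; 0.7 4 60 0 10;0.7 4 60 0 10;0.7 4 60 0 0.9';python3 -m jog '0.7 4 60 0 0;0.7 4 60 0 0;0.7 0 0 0 0;0.7 0 0 0 0'; python3 - <<'E'
from h import *
save(cap("scene"),"g4.png",crop=(120,120,300,255),scale=4.4)
E
```

```text
time_s: 12.95
tcp_pos: [0.5572, -0.2989, 0.0379]
ee_rot: [[0.839, -0.545, -0.007], [-0.545, -0.839, 0.003], [-0.007, 0.001, -1.0]]
wrist_force: [-9.9, 3.7, 5.4]
gripper_width: 0.116
gripper_force: 30.0
time_s: 13.58
tcp_pos: [0.5561, -0.2979, 0.084]
ee_rot: [[0.839, -0.545, -0.008], [-0.545, -0.839, 0.003], [-0.009, 0.002, -1.0]]
wrist_force: [0.7, -0.4, 0.4]
gripper_width: 0.385
gripper_force: 0.0
time_s: 14.2
tcp_pos: [0.574, -0.0568, 0.1381]
ee_rot: [[0.999, -0.035, 0.002], [-0.035, -0.999, 0.0], [0.002, -0.0, -1.0]]
wrist_force: [0.9, 0.1, 0.7]
gripper_width: 0.69
gripper_force: 0.0
time_s: 14.7
tcp_pos: [0.5814, 0.0616, 0.1376]
ee_rot: [[0.999, -0.035, 0.0], [-0.035, -0.999, 0.0], [0.0, -0.0, -1.0]]
wrist_force: [-1.0, -0.6, -1.6]
gripper_width: 0.7
gripper_force: 0.0
```

View pics/g4.png

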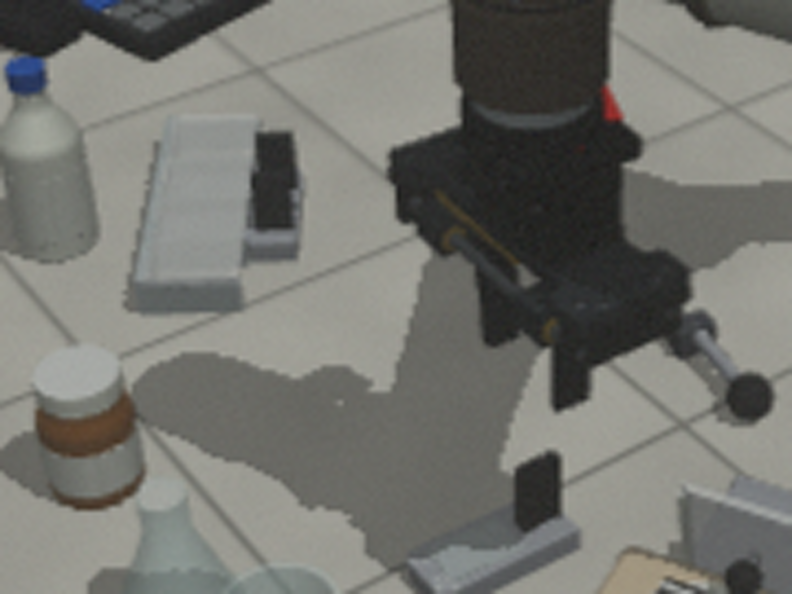

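Crop: two cassettes home in the middle bays with their fins outside, A's fin unmoved at (537,490), loose handle and lid clear. Grasp A.

```bash
python3 -m jog '0.7 0 2 -50 0;0.7 0 0 -51 0; 0 0 0 0 0;0 0 0 0 0;0 0 0 0 0'; python3 -m jog '0 0 0 0 0;0 0 0 0 0;0 0 0 0 0;0 0 0 12 0;0 0 0 0 0'; python3 -m jog '0 -20 -45 0 -7;0 -20 -45 0 -8;0 -22 -45 0 -8;0 0 -45 0 -8;0 0 -45 0 0';python3 -m jog '0 0 -49 0 0;0 0 0 0 0;0 0 0 0 0'
```

```text
time_s: 15.38
tcp_pos: [0.5831, 0.0632, 0.0391]
ee_rot: [[0.999, -0.037, 0.005], [-0.037, -0.999, 0.001], [0.005, -0.002, -1.0]]
wrist_force: [0.7, -0.4, 0.3]
gripper_width: 0.44
gripper_force: 0.0
time_s: 16.0
tcp_pos: [0.582, 0.0633, 0.0497]
ee_rot: [[0.999, -0.036, 0.002], [-0.036, -0.999, 0.001], [0.002, -0.001, -1.0]]
wrist_force: [0.3, 0.2, -1.6]
gripper_width: 0.112
gripper_force: 29.9
time_s: 16.62
tcp_pos: [0.519, -0.1633, 0.0488]
ee_rot: [[0.838, -0.546, 0.0], [-0.546, -0.838, -0.0], [0.0, -0.0, -1.0]]
wrist_force: [0.7, -0.0, -1.6]
gripper_width: 0.112
gripper_force: 29.9
time_s: 17.0
tcp_pos: [0.5189, -0.2109, 0.0483]
ee_rot: [[0.837, -0.547, -0.001], [-0.547, -0.837, 0.0], [-0.001, 0.0, -1.0]]
wrist_force: [0.3, -0.3, -1.5]
gripper_width: 0.112
gripper_force: 29.9
```

```bash
python3 -m jog '0 0 0 -6 0;0 0 0 -5 0;0 0 0 0 0;0 8.4 -5.4 0 0.1;0 8.4 -5.4 0 0'; python3 -m jog '0 8.4 -5.4 0 0;0 4.2 -2.7 0 0;0 0 0 0 0'
```

```text
time_s: 17.62
tcp_pos: [0.537, -0.2221, 0.0376]
ee_rot: [[0.839, -0.544, 0.001], [-0.544, -0.839, -0.0], [0.001, -0.0, -1.0]]
wrist_force: [-0.7, 0.6, -1.8]
gripper_width: 0.114
gripper_force: 30.0
time_s: 18.0
tcp_pos: [0.5492, -0.2304, 0.0374]
ee_rot: [[0.839, -0.545, 0.001], [-0.545, -0.839, -0.0], [0.001, -0.0, -1.0]]
wrist_force: [0.6, -1.4, -2.4]
gripper_width: 0.115
gripper_force: 30.0
```

```bash
python3 -m jog '0 8.4 -5.4 0 0;0 8.4 -5.4 0 0;0 8.4 -5.4 0 0;0 4.2 -2.7 0 0;0 0 0 0 0'; python3 -m jog '0 4.2 -2.7 0 0;0 3.4 -2.2 0 0;0 0 0 0 0';python3 -m jog '0 3 -2 0 0;0 0 0 0 0'
```

```text
time_s: 18.62
tcp_pos: [0.5785, -0.2493, 0.0373]
ee_rot: [[0.839, -0.545, 0.001], [-0.545, -0.839, -0.0], [0.001, 0.0, -1.0]]
wrist_force: [-1.0, -4.1, -2.8]
gripper_width: 0.112
gripper_force: 30.0
time_s: 19.0
tcp_pos: [0.5855, -0.2539, 0.0374]
ee_rot: [[0.839, -0.545, -0.001], [-0.545, -0.839, -0.0], [-0.001, 0.0, -1.0]]
wrist_force: [-3.8, -3.4, -2.0]
gripper_width: 0.113
gripper_force: 30.0
time_s: 19.25
tcp_pos: [0.5859, -0.2543, 0.0374]
ee_rot: [[0.838, -0.545, -0.006], [-0.545, -0.839, 0.003], [-0.007, 0.001, -1.0]]
wrist_force: [-9.7, 3.5, 3.7]
gripper_width: 0.115
gripper_force: 30.0
```

```bash
python3 -m jog '0 -2 1.3 0 0;0.4 0 0 0 0;0.4 0 0 0 0;0.4 0 0 0 0;0.4 0 0 50 0'; python3 -m jog '0.4 0 0 55 0;0 0 0 55 0; 0 0 0 55 0;0 0 60 0 10;0 0 60 0 10';python3 -m jog '0 0 60 0 10;0 0 60 0 10;0 0 60 0 10;0 0 60 0 10;0 0 60 0 1';python3 -m jog '0 -6 60 0 0;0 0 18 0 0;0 0 0 0 0;0 0 0 0 0'; python3 - <<'E'
from h import *
c=cap("scene"); save(c,"g5.png",crop=(120,120,400,330),scale=2.8)
E
```

```text
time_s: 19.88
tcp_pos: [0.5844, -0.2535, 0.084]
ee_rot: [[0.839, -0.545, -0.008], [-0.545, -0.839, 0.002], [-0.008, 0.003, -1.0]]
wrist_force: [0.6, -0.8, -0.4]
gripper_width: 0.382
gripper_force: 0.0
time_s: 20.5
tcp_pos: [0.5873, -0.1334, 0.2538]
ee_rot: [[0.975, -0.221, 0.004], [-0.221, -0.975, 0.001], [0.004, -0.001, -1.0]]
wrist_force: [0.4, 1.1, -1.1]
gripper_width: 0.046
gripper_force: 0.0
time_s: 21.12
tcp_pos: [0.5868, 0.168, 0.2532]
ee_rot: [[0.882, 0.471, 0.002], [0.471, -0.882, 0.001], [0.002, -0.0, -1.0]]
wrist_force: [0.8, 0.4, 0.3]
gripper_width: 0.004
gripper_force: 0.0
time_s: 21.62
tcp_pos: [0.5809, 0.2424, 0.2527]
ee_rot: [[0.883, 0.469, 0.0], [0.469, -0.883, -0.0], [-0.0, 0.0, -1.0]]
wrist_force: [0.6, -0.2, -0.5]
gripper_width: 0.009
gripper_force: 0.0
```

View pics/g5.png

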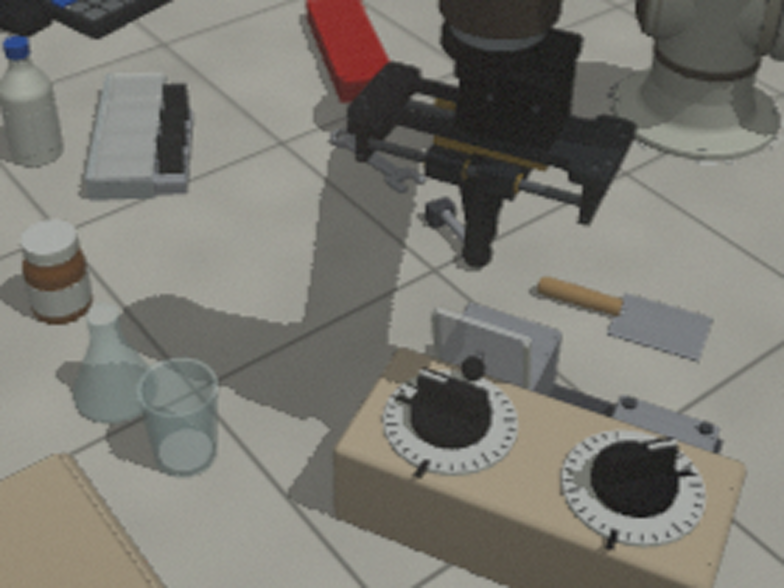

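Crop: all three fins stand in a row at the rack's mouths (175,130). Lid still open, its top edge at (483,332), knob at (473,368). No fourth cassette is visible.

```bash
python3 - <<'E'
from h import *
s=cap("scene"); d=np.array([.6192,.2645]); x=np.array([.885,.466])
for e in(-.057,-.062,-.067,-.072,-.077): print(e,(np.array(proj(s,[*(d+e*x),.152]))-120)*2.8)
print("knob",(np.array(proj(s,[*(d-.043*x),.115]))-120)*2.8, onz(s,292.5,238.5,.152))
E
```

```text
-0.057 [480.54741268 318.15374646]
-0.062 [482.77560502 314.30602472]
-0.067 [484.98742303 310.48657874]
-0.072 [487.18304656 306.69509798]
-0.077 [489.36265281 302.93127642]
knob [471.49235311 361.88620633] [0.57755807 0.25098105 0.152     ]
```

```bash
python3 - <<'E'
from h import *
c=cap("top"); s=cap("scene"); d=np.array([.6192,.2645]); x=np.array([.885,.466]); y=np.array([-.466,.885])
D=lambda px,py,z:onz(c,(px+.5)/5-.5+100,(py+.5)/5-.5+125,z)
L=lambda p:np.round([(p[:2]-d)@x*1e3,(p[:2]-d)@y*1e3])
for n,p,z in(("edge",(422,246),.152),("e1",(485,217),.152),("e2",(360,275),.152),("hingeline",(456,284),.077),("knob",(420,230),.115),("bowlfront R",(578,375),.076),("bowlfront L",(445,432),.076)): print(n,L(D(*p,z)))
S=lambda u,v,z:onz(s,u/2.8+120,v/2.8+120,z)
for n,p,z in(("dialR",(452,415),.107),("zero",(421,467),.094),("edgeL",(437,313),.152),("edgeR",(530,345),.152),("tip",(477,262),.245)): print(n,L(S(*p,z)),S(*p,z)[:2])
E
```

```text
edge [-60.  -1.]
e1 [-61. -41.]
e2 [-59.  39.]
hingeline [-75.  -0.]
knob [-42.   0.]
bowlfront R [-160.  -43.]
bowlfront L [-154.   46.]
dialR [10.  5.] [0.62603147 0.2737322 ]
zero [59. -0.] [0.67113122 0.29144239]
edgeL [-47. -34.] [0.59314875 0.2123406 ]
edgeR [-45.  46.] [0.55762146 0.28423037]
tip [-17.   6.] [0.60104855 0.26201591]
```

```bash
python3 -m jog '0 8 5 0 0;0 0 0 -50 0;0 0 0 -40 0;0 0 0 -17 0;0 0 0 0 0'; python3 -m jog '0 -8.8 -4.7 0 0;0 -8.8 -4.7 0 0;0 -8.8 -4.7 0 0;0 -8.8 -4.7 0 0;0 -8.8 -4.7 0 0'; python3 -m jog '0 -8.8 -4.7 0 0;0 -8.8 -4.7 0 0;0 -8.8 -4.7 0 0;0 0 0 0 0'
```

```text
time_s: 22.45
tcp_pos: [0.5889, 0.2484, 0.1448]
ee_rot: [[0.883, 0.47, -0.001], [0.47, -0.883, -0.001], [-0.002, 0.001, -1.0]]
wrist_force: [-0.1, 1.1, 0.6]
gripper_width: 0.003
gripper_force: 0.0
time_s: 23.08
tcp_pos: [0.5439, 0.2247, 0.1457]
ee_rot: [[0.883, 0.47, -0.0], [0.47, -0.883, 0.0], [-0.0, -0.0, -1.0]]
wrist_force: [0.3, -0.6, -0.4]
gripper_width: 0.004
gripper_force: 0.1
time_s: 23.58
tcp_pos: [0.5176, 0.2106, 0.1457]
ee_rot: [[0.883, 0.47, -0.0], [0.47, -0.883, -0.0], [-0.0, 0.0, -1.0]]
wrist_force: [-0.5, -0.1, -0.0]
gripper_width: 0.006
gripper_force: 0.0
```

```bash
python3 -m jog '0 -8.8 -4.7 0 0;0 -8.8 -4.7 0 0;0 -8.8 -4.7 0 0;0 0 0 50 0;0 0 0 50 0'; python3 -m jog '0 -30 -40 0 0;0 0 -60 0 0;0 0 -60 0 0;0 0 0 0 0;0 0 0 0 0';python3 -m jog '0 0 0 0 0;0 0 0 0 0;0 0 0 0 0;0 0 0 0 0;0 0 0 0 0'|head -2; python3 - <<'E'
from h import *
c=cap("top"); save(c,"g6.png",crop=(100,125,225,240),scale=5)
E
```

```text
time_s: 24.2
tcp_pos: [0.4911, 0.1964, 0.2465]
ee_rot: [[0.883, 0.47, -0.001], [0.47, -0.883, -0.001], [-0.001, 0.001, -1.0]]
wrist_force: [0.7, 1.5, -0.2]
gripper_width: 0.002
gripper_force: 0.0
time_s: 24.82
tcp_pos: [0.4617, 0.0368, 0.2457]
ee_rot: [[0.883, 0.469, 0.001], [0.469, -0.883, 0.0], [0.001, -0.0, -1.0]]
wrist_force: [-0.3, 1.2, -0.2]
gripper_width: 0.007
gripper_force: 0.0
time_s: 25.45
tcp_pos: [0.4619, 0.0371, 0.2455]
```

View pics/g6.png

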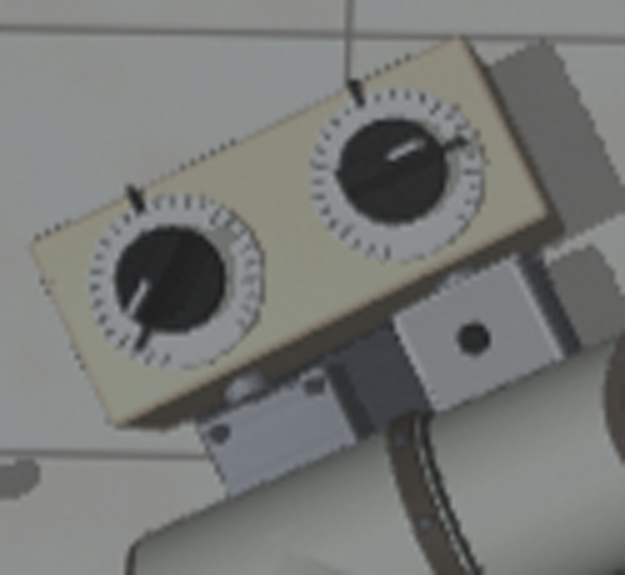

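The lid lies shut (knob at (473,338)) and both dials are unturned. First a numeric check of the shut lid, the rack and the dial axis, then on to the dial.

```bash
python3 - <<'E'
from h import *
c=cap("top"); d=np.array([.6192,.2645]); x=np.array([.885,.466]); y=np.array([-.466,.885])
D=lambda px,py,z:onz(c,(px+.5)/5-.5+100,(py+.5)/5-.5+125,z)
for n,p,z in(("knob",(473,338),.1),("dialR zero",(355,92),.094),("tip",(465,143),.097)):
    q=D(*p,z)[:2]-d; print(n,q@x,q@y)
E
python3 -m jog '0.6 31 45 0 -10;0.6 31 45 0 -10;0.6 31 45 0 -10;0.6 32 46 0 -10;0.6 32 46 0 -10'; python3 -m jog '0.6 0 0 0 -10;0.6 0 0 0 -10;0.6 0 0 0 -10;0.6 0 0 0 -10;0.6 0 0 0 -3';python3 -m jog '0.6 0 0 0 0;0.6 0 0 0 0'
python3 - <<'E'
from h import *
c=cap("scene"); save(c,"g7.png",crop=(140,120,400,320),scale=3)
E
```

```text
knob -0.1133969139598585 0.002222877200366398
dialR zero 0.05794892411790216 0.0015031508784055707
tip -0.00223577893735872 -0.045624325485132455
time_s: 26.18
tcp_pos: [0.6199, 0.2654, 0.2454]
ee_rot: [[0.925, -0.38, 0.0], [-0.38, -0.925, -0.0], [0.0, 0.0, -1.0]]
wrist_force: [0.9, 1.1, -0.2]
gripper_width: 0.493
gripper_force: 0.0
time_s: 26.8
tcp_pos: [0.6189, 0.2639, 0.2452]
ee_rot: [[0.42, -0.907, -0.0], [-0.907, -0.42, -0.0], [0.0, 0.001, -1.0]]
wrist_force: [-0.4, 0.7, 0.4]
gripper_width: 0.597
gripper_force: 0.0
time_s: 27.05
tcp_pos: [0.6189, 0.2639, 0.2454]
ee_rot: [[0.423, -0.906, -0.0], [-0.906, -0.423, -0.0], [0.0, 0.0, -1.0]]
wrist_force: [0.1, -0.1, -0.2]
gripper_width: 0.599
gripper_force: 0.0
```

View pics/g7.png

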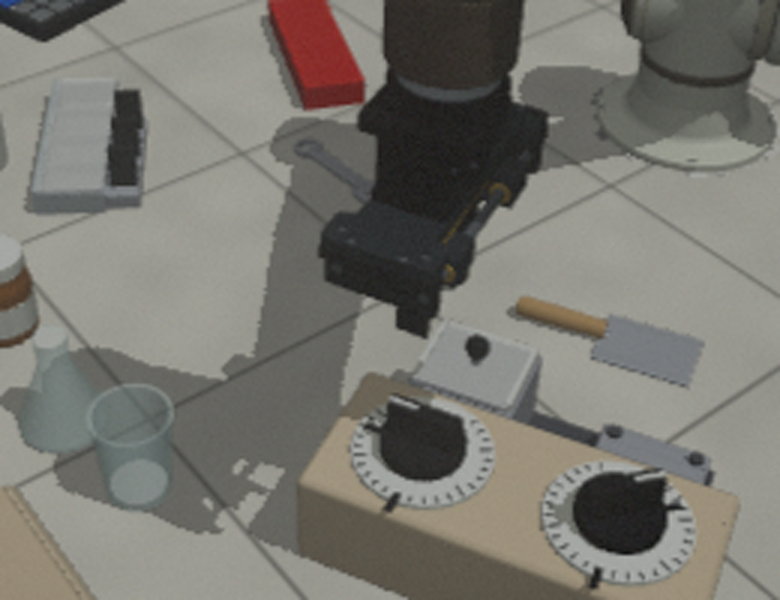

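Crop: lid shut flat with knob at (478,347), fins still lined up at the rack (125,140). Gripper is square to the bar. Descend, grip, check.

```bash
python3 -m jog '0.6 0 1 -50 0;0.6 0 0 -45 0;0.6 0 0 -32 0;0.6 0 0 0 0;0 0 0 0 0'; python3 -m jog '0 0 0 0 0;0 0 0 0 0;0 0 0 0 0;0 0 0 0 0;0 0 0 0 0'
```

```text
time_s: 27.72
tcp_pos: [0.619, 0.265, 0.1186]
ee_rot: [[0.423, -0.906, 0.0], [-0.906, -0.423, 0.0], [-0.0, -0.0, -1.0]]
wrist_force: [0.3, -0.1, -0.5]
gripper_width: 0.553
gripper_force: 0.0
time_s: 28.35
tcp_pos: [0.6206, 0.2657, 0.1188]
ee_rot: [[0.423, -0.906, 0.004], [-0.906, -0.423, 0.002], [-0.0, -0.004, -1.0]]
wrist_force: [5.9, 1.8, -2.5]
gripper_width: 0.163
gripper_force: 30.0
```

```bash
python3 -m jog '0 2 1 0 0;0 0 0 0 10;0 0 0 0 10;0 0 0 0 10;0 0 0 0 10'; python3 -m jog '0 0 0 0 10;0 0 0 0 10;0 0 0 0 10;0 0 0 0 10;0 0 0 0 10';python3 -m jog '0 0 0 0 3;0 0 0 0 0;0 0 0 0 0'
```

```text
time_s: 28.98
tcp_pos: [0.6208, 0.2659, 0.1187]
ee_rot: [[0.909, -0.417, -0.0], [-0.417, -0.909, -0.0], [-0.0, 0.0, -1.0]]
wrist_force: [0.8, 0.3, 0.0]
gripper_width: 0.159
gripper_force: 30.0
time_s: 29.6
tcp_pos: [0.6208, 0.266, 0.1187]
ee_rot: [[0.904, 0.428, -0.0], [0.428, -0.904, 0.0], [-0.0, -0.0, -1.0]]
wrist_force: [0.6, 1.3, 0.6]
gripper_width: 0.16
gripper_force: 30.0
time_s: 29.98
tcp_pos: [0.6208, 0.2661, 0.1187]
ee_rot: [[0.883, 0.469, 0.0], [0.469, -0.883, 0.0], [0.0, -0.0, -1.0]]
wrist_force: [-0.4, 0.4, 1.1]
gripper_width: 0.16
gripper_force: 30.0
```

```bash
python3 -m jog '0.6 0 0 0 0;0.6 0 0 0 0;0.6 0 0 0 0;0.6 0 0 0 0;0.6 0 0 50 0'; python3 -m jog '0.6 0 0 60 0;0.6 -40 -40 0 0;0.6 -40 -60 0 0;0.6 -40 -60 0 0;0.6 0 -60 0 0'; python3 -m jog '0.6 0 0 0 0;0.6 0 0 0 0'|head -2; python3 - <<'E'
from h import *
c=cap("top"); im=c["pixels"][130:185,155:205,::-1]
a=cv2.resize(im,None,fx=10,fy=10,interpolation=cv2.INTER_CUBIC); cv2.imwrite("pics/g8.png",cv2.convertScaleAbs(a,alpha=1.4))
E
```

```text
time_s: 30.6
tcp_pos: [0.6183, 0.2645, 0.1641]
ee_rot: [[0.883, 0.469, -0.01], [0.469, -0.883, -0.006], [-0.011, 0.0, -1.0]]
wrist_force: [-0.1, 1.0, -0.0]
gripper_width: 0.577
gripper_force: 0.0
time_s: 31.22
tcp_pos: [0.5093, 0.0606, 0.2293]
ee_rot: [[0.882, 0.472, 0.001], [0.472, -0.882, 0.001], [0.001, -0.0, -1.0]]
wrist_force: [2.2, -0.9, 0.4]
gripper_width: 0.6
gripper_force: 0.0
time_s: 31.48
tcp_pos: [0.5117, 0.0619, 0.2288]
```

View pics/g8.png

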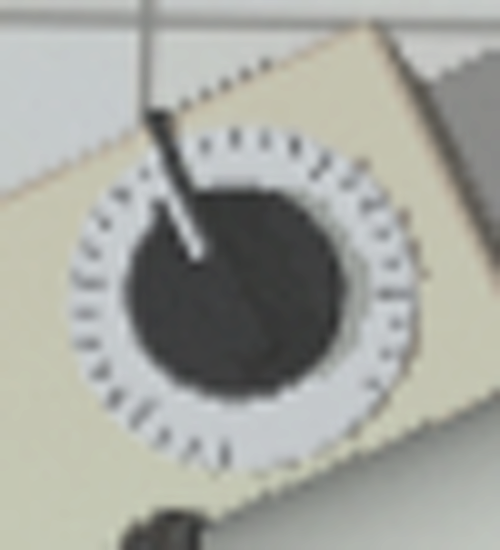

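The pointer runs into the zero mark at (160,120)–(190,187), so it looks aligned. I check it numerically, along with the rack and the other dial.

```bash
python3 - <<'E'
from h import *
c=cap("top"); D=lambda p,z:onz(c,(p[0]+.5)/10-.5+155,(p[1]+.5)/10-.5+130,z)[:2]
deg=lambda d:np.degrees(np.arctan2(d[1],d[0]))
ax=D((245,298),.094); print("axis",ax)
for n,p,z in(("mark",(156,117),.094),("ptr inner",(190,187),.097),("white out",(162,192),.135),("white in",(202,258),.135)): print(n,deg(D(p,z)-ax),np.linalg.norm(D(p,z)-ax))
print("white dir",deg(D((162,192),.135)-D((202,258),.135)))
g=cv2.cvtColor(c["pixels"],cv2.COLOR_RGB2GRAY)
# white line subpixel centroid axis inside knob
sub=g[130:185,155:205].astype(float); yy,xx=np.mgrid[0:55,0:50]
f=371; P=np.array([D((10*x+4.5,10*y+4.5),.135) for y,x in zip(yy.ravel(),xx.ravel())]).reshape(55,50,2)
rr=np.linalg.norm(P-ax,axis=2); m=(sub>110)&(rr<.029)
w=P[m]; print(m.sum(),"white centroid ang",deg(w.mean(0)-ax),np.linalg.norm(w.mean(0)-ax)); v=np.linalg.svd(w-w.mean(0))[2][0]; print("white pca",deg(v*np.sign(v[0])))
s=cap("scene"); a=np.hstack([c["pixels"][125:240,100:225],c["pixels"][125:240,300:425]])[:,:,::-1]
cv2.imwrite("pics/g9.png",cv2.resize(np.hstack([a[:, 125:],s["pixels"][130:245,120:310,::-1]]),None,fx=2.5,fy=2.5,interpolation=cv2.INTER_CUBIC))
b=np.load("pics/top0.npy"); L=(slice(160,205),slice(115,155)); print("left dial diff",np.abs(b[L].astype(int)-c["pixels"][L]).mean())
E
```

```text
axis [0.61909032 0.26480286]
mark 27.818157594639466 0.06348310701593919
ptr inner 27.44648459850452 0.03806328347790254
white out 34.11957267314513 0.029687524014537402
white in 39.147254959748544 0.006321467131716506
white dir 32.762791598580264
17 white centroid ang 51.58904340954439 0.021769284878626515
white pca -48.72366091567892
left dial diff 8.564814814814815
```

View pics/g9.png

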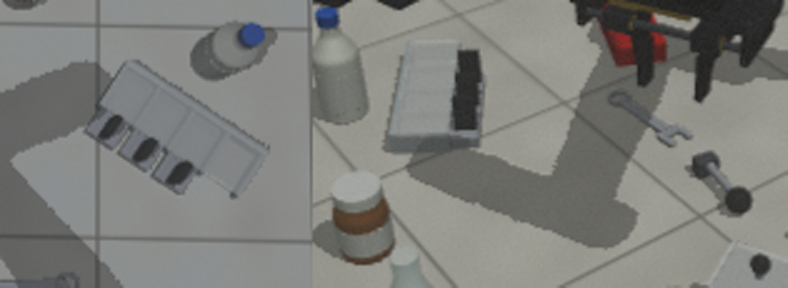

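```bash
python3 - <<'E'
from h import *
c=cap("top")
def ang(g,ax,z,r0,r1,a0):
    out=[]
    for rad in np.linspace(r0,r1,6):
        t=np.radians(a0+np.arange(-16,16.1,.5)); uv=np.array([proj(c,[ax[0]+rad*np.cos(a),ax[1]+rad*np.sin(a),z]) for a in t]).astype(np.float32)
        v=cv2.remap(g,uv[:,:1],uv[:,1:],cv2.INTER_LINEAR).ravel().astype(float); w=np.clip(np.median(v)-25-v,0,None); out.append((np.degrees(t)*w).sum()/w.sum() if w.sum()>0 else np.nan)
    return np.round(out,1)
g1=cv2.cvtColor(c["pixels"],cv2.COLOR_RGB2GRAY); g0=cv2.cvtColor(np.load("pics/top0.npy"),cv2.COLOR_RGB2GRAY)
R=(.6191,.2648)
print("mark before",ang(g0,R,.094,.05,.063,28)); print("mark now",ang(g1,R,.094,.05,.063,28)); print("ptr before",ang(g0,R,.097,.037,.045,-65)); print("ptr now",ang(g1,R,.097,.037,.045,28))
Lx=(.5499,.3962); print("left before",ang(g0,Lx,.097,.037,.045,152)," now",ang(g1,Lx,.097,.037,.045,152))
E
```

```text
mark before [28.8 28.7 28.2 28.  27.8 27.6]
mark now [29.2 28.7 28.3 28.  27.8 27.6]
ptr before [-61.5 -61.8 -61.8 -61.9 -62.1 -62.9]
ptr now [31.2 30.3 29.9 29.8 29.7 29.7]
left before [150.8 151.3 151.5 151.7 151.8 151.9]  now [150.7 151.3 151.5 151.7 151.8 151.9]
```

```bash
python3 -c "
from station import r
print(r.finish_job())"
```

```text
the job is handed in; nothing more can be done
None
```

The job is handed in: all three cassettes are home in separate bays with fins outside, the lid is shut, and the right dial was turned to its zero mark (within about 2° in the camera image; tolerance about 5°). The left dial was left unturned.

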